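# Zero, load and span-calibrate a load cell

## Task

Calibrate the load cell: with its pan empty press the round key of the key unit, then set the larger of the two knobbed steel weights gently and upright on the middle of the springy pan (do not slam or push the pan down to its overload stop) and let go of it, and with the weight standing there press the long bar key and after that the cross-shaped key. Press one key at a time, each fully down, and let it come up before the next. Never press the small square key, leave the weight standing on the pan at the end, and do not disturb the other things on the bench.

Things in the scene. Friction and masses are not known exactly. Their poses are not given: they have to be found in the camera images.
- console: Grey key unit fixed to the bench, 200 (x) x 150 (y) x 50 mm, a 64 mm high display ridge along its far edge (x +45 to +95 mm). Origin: centre of underside; x away from the robot at yaw 0. Four white keys in a 2 x 2 block at x = -58 and +2, y = -30 and +30 mm; which key is in which place changes. Keys that are up stand 15 mm proud of the plates around them.
- key_round_top (a point): Centre of the top face of the zero key: white plastic, round, 30 mm across; 73 mm above the bench when up. z up, axes as the key unit.
- key_round (a joint): Travel of the round key in m: 0 up, 0.006 at its lower stop; straight down against a spring of about 1 N at first and 5 N at the stop.
- key_bar_top (a point): Centre of the top face of the span key: white plastic, long bar, 54 x 16 mm, long side along the key unit's x; 73 mm above the bench when up. z up, axes as the key unit.
- key_bar (a joint): Travel of the long bar key in m: 0 up, 0.006 at its lower stop; straight down against a spring of about 1 N at first and 5 N at the stop.
- key_cross_top (a point): Centre of the top face of the store key: white plastic, plus-shaped cross, 44 mm span, arms 15 mm wide; 73 mm above the bench when up. z up, axes as the key unit.
- key_cross (a joint): Travel of the plus-shaped cross key in m: 0 up, 0.006 at its lower stop; straight down against a spring of about 1 N at first and 5 N at the stop.
- key_square_top (a point): Centre of the top face of the erase (leave alone) key: white plastic, small square, 22 x 22 mm; 73 mm above the bench when up. z up, axes as the key unit.
- key_square (a joint): Travel of the small square key in m: 0 up, 0.006 at its lower stop; straight down against a spring of about 1 N at first and 5 N at the stop.
- pan_top (a point): Centre of the top face of the load pan: flat round steel plate, 104 mm across, 6 mm thick, with an engraved 66 mm circle, sprung, 84 mm above the bench when empty. It stands over one end of an steel beam load cell on a steel base plate (170 x 110 mm), which stretch 120 mm from the pan's centre to +x of this frame (away from the robot).
- pan (a joint): How far the pan has sunk in m: 0 empty, overload stop at 0.010; spring 2 N per mm, so the large weight alone sinks it about 2 to 3.5 mm.
- weight_large: The larger knobbed steel test weight, loose: cylinder 46 mm across and 46 mm high, above it a 14 mm neck (8 mm long) and a knob 24 mm across and 18 mm high, 72 mm high in all; 0.5 to 0.7 kg. Origin at the centre of its underside, z up.
- weight_small: The smaller knobbed steel weight, same shape: 30 mm across, 26 mm high, knob 16 mm across, 52 mm high in all. Bystander. Origin at the centre of its underside.
- spare_cell: Bystander: small steel beam load cell, 24 (x) x 85 (y) x 24 mm, lying loose between the weights. Origin at the centre of its underside.
- driver: Bystander: screwdriver lying loose to the left, 160 mm long.
- glue: Bystander: yellow glue bottle standing loose to the right, 44 mm across, 100 mm high. Origin at the centre of its underside.
- wood_block: Bystander: flat wooden block lying loose to the right, 60 x 90 x 18 mm. Origin at the centre of its underside.
Not all that is in view belongs to the job. What is shaped like the weight_large but black or red is not meant.

How it is judged:
On the way, in this order (a step that is already met when the one before it is completed fails the run):
1. the round key is fully down with the pan empty (value of joint key_round above 0.0045 m and contact force between weight_large and pan below 0.1 N), for 0.04 s.
2. the round key is up again and the large weight stands upright, released, on the middle of the pan (value of joint key_round below 0.0015 m and horizontal distance between weight_large and pan_top below 0.02 m and z of weight_large in the frame of pan_top between -0.004 and 0.004 m and angle between weight_large's own z axis and vertical below 0.1 rad and contact force between weight_large and the fingers below 0.1 N and contact force between weight_large and pan above 1 N and linear speed of weight_large below 0.02 m/s), for 0.2 s.
3. the long bar key is fully down, the weight standing on the pan (value of joint key_bar above 0.0045 m and horizontal distance between weight_large and pan_top below 0.02 m and z of weight_large in the frame of pan_top between -0.004 and 0.004 m and angle between weight_large's own z axis and vertical below 0.1 rad and contact force between weight_large and the fingers below 0.1 N), for 0.04 s.
4. with the bar key up again, the cross key is fully down, the weight standing on the pan (value of joint key_bar below 0.0015 m and value of joint key_cross above 0.0045 m and horizontal distance between weight_large and pan_top below 0.02 m and z of weight_large in the frame of pan_top between -0.004 and 0.004 m and angle between weight_large's own z axis and vertical below 0.1 rad and contact force between weight_large and the fingers below 0.1 N), for 0.04 s.
At the end, for the whole second after the job is handed in: The large weight stands released, upright (within 0.1 rad) and at rest on the pan, its centre within 20 mm of the pan's centre, nothing else pushing the pan down (sunk less than 6 mm), and all four keys are up (within 1.5 mm) (all of step 2 and value of joint each of key_bar, key_cross, key_square below 0.0015 m and value of joint pan below 0.006 m); the robot touches nothing.
It fails at once if the pan is pushed to its overload stop (sunk more than 9 mm) (value of joint pan above 0.009 m).
It fails at once if the square key is pressed (more than 3 mm) (value of joint key_square above 0.003 m).
It fails at once if two keys are down at once (both more than 2 mm) (value of joint each of key_round, key_bar above 0.002 m or value of joint each of key_round, key_cross above 0.002 m or value of joint each of key_round, key_square above 0.002 m or value of joint each of key_bar, key_cross above 0.002 m or value of joint each of key_bar, key_square above 0.002 m or value of joint each of key_cross, key_square above 0.002 m).
It fails at once if the round key is pressed with the weight on the pan, or the bar or cross key without it ((value of joint key_round above 0.003 m and contact force between weight_large and pan above 1 N) or (value of joint any of key_bar, key_cross above 0.003 m and not (horizontal distance between weight_large and pan_top below 0.02 m))).
It fails at once if a bystander is moved by more than 30 mm (distance of any of weight_small, spare_cell, driver, glue, wood_block from where it was at the start of the episode above 0.03 m).
It also fails if it takes over 59 s, if anything falls off the work surface, if the arm or the gripper's body presses on something with over 40 N, if the wrist force passes 120 N, or if a joint passes its speed limit or range.

## Robot

A 6-joint arm with a two-finger parallel gripper is mounted at the origin on the work surface. World frame = base frame: x ahead of the robot, y to its left, z up, the work surface at z = 0. Lengths are in m, angles in rad, forces in N, time in s.
With the tool pointing down it reaches from about 0.3 to 0.775 m from the base axis. Payload 14.6 kg.
Tool frame: the origin (TCP) lies midway between the tips of the shut fingers; the grasp point (between the pads) lies 19 mm behind it (ctrl.pinch_z is the z of the grasp point in the tool frame, in m); z points along the fingers, y is the line along which they close (so a half turn about z gives the same grasp; the last joint's range is limited). The gripper opens to 94 mm and grips with 3 to 60 N. Pads are 16 mm wide; open, the fingers measure 119 mm over their backs; the gripper's body (75 mm by 177 mm) begins 78 mm behind the grasp point.
Start: joints at [1.238, 0.3, 1.521, -0, 1.321, -0.067], TCP at [0.144, 0.531, 0.205] pointing down, gripper open.
Joint ranges: [-3.03, 3.03], [-0.79, 2.21], [0.23, 2.52], [-1.04, 4.18], [0, 3.07], [-2.55, 2.55]. Speed limits (rad/s): [2.22, 2.22, 2.57, 3.14, 3.14, 3.14].

## Interface

Orientations are given as [roll, pitch, yaw] about the fixed x, y, z axes, in that order (R = Rz(yaw) Ry(pitch) Rx(roll)).
In Python, from station import ctrl, camera, ticket gives the robot as it stands. The module is installed in compiled form; this text tells all that it offers.
- The arm moves only by the shell command python3 -m inch 'ROWS' [FORCE]. ROWS is text: rows parted by semicolons, each of 7 numbers parted by spaces: the opening, from -1 (shut) to 1 (fully open), then the shift along the tool's x, y, z in units of 0.03 m (1.0 is 0.03 m), then the turn, a rotation vector about the tool's x, y, z in units of 10 degrees (1.0 is 10 degrees). In form: grip dx dy dz rx ry rz; .... A call has 1 to 10 rows; each row shifts and turns the commanded pose from where the row before left it, along the tool's axes as they then stand; what a row does not reach is not made up. A row lasts 1/8 s, in which the tool goes at most 62.5 mm and 10.7 degrees, less where a joint would pass 70% of its speed; a pose out of reach is approached as far as the arm can. A call with a number of a shift or a turn outside -1 to 1 is refused whole. A call with a gripper value outside its range is refused whole. The fingers move at their own pace and stop on an object; FORCE is the grip in N (left out, the last holds). Time passes only in rows, so rows that do not move let the fingers close. It gives the time, the measured TCP pose, the force, the opening and the grip force at its end, in the units of the state.
- ctrl.get_obs(): the state, without advancing time (a new reading comes with each control period).
- camera(name): name is "side" or "top" or "wrist"; returns a dict with "img" (384x512x3 uint8, blue, green, red), "range_z" (384x512 float32, m along the optical axis (not along the pixel's ray), 0 where there is no reading), "intrinsics" (3x3 intrinsics, pixels), "view" (4x4, takes a point from world to camera coordinates). Camera axes: x right, y down, z forward; pixel columns grow to the right and rows downward; lengths in m; the calibration is good to about 2 mm. A picture is of the moment at which its call begins.
- ticket.hand_in(): hands the job in; it is judged then, once.
The state is a dict: "time_s": time; "qpos": joint angles; "joint_vel": joint speeds; "tau": joint torques, N m; "ee_pos": TCP position; "eef_rot": TCP orientation; "force": force on the tool from outside, world axes, zero at the start; "moment": the same for the moment, N m; "grip_width": finger opening in m; "grip_force": force on a finger pad.
Only numpy, scipy, OpenCV 4.12 (cv2) and the standard library are available. Lean on these libraries where they do the work, as an engineer would, in place of code of your own. Each camera call takes 0.05 s, during which the arm holds its last target. There are 200 camera calls.

## Working session

There is one attempt and no reset: what is moved stays moved. The work goes in short steps, Python scripts to look and compute and a shell command to move; the robot and the scene stay as the last step left them, time stands still between calls to the robot, and variables do not carry over. Pictures are saved under pics/ and viewed, at most 10 in all, crops included, and the job is handed in when it is done.

```bash
mkdir -p pics; cat > h.py <<'E'
import numpy as np, cv2
from station import ctrl, camera, ticket
def pts(c):
    K,V,z=np.array(c["intrinsics"]),np.array(c["view"]),c["range_z"]
    v,u=np.mgrid[:z.shape[0],:z.shape[1]]
    P=np.stack([(u-K[0,2])/K[0,0]*z,(v-K[1,2])/K[1,1]*z,z],-1)
    W=(P-V[:3,3])@V[:3,:3]
    W[z==0]=np.nan
    return W
E
python3 - <<'E'
from h import *
for n in ("top","side"):
    c=camera(n); cv2.imwrite(f"pics/{n}0.png",c["img"]); np.savez(f"{n}0.npz",**c)
    W=pts(c)
    print(n,np.round(np.array(c["view"]),3).tolist(),np.array(c["intrinsics"]).round(1).tolist())
o=ctrl.get_obs(); print(o,ctrl.pinch_z)
E
```

```text
top [[0.005, -1.0, 0.016, -0.024], [-0.994, -0.007, -0.112, 0.561], [0.112, -0.015, -0.994, 1.137], [0.0, 0.0, 0.0, 1.0]] [[354.2, 0.0, 254.6], [0.0, 354.2, 192.6], [0.0, 0.0, 1.0]]
side [[-1.0, -0.023, -0.014, 0.532], [-0.004, 0.646, -0.764, 0.101], [0.027, -0.763, -0.645, 1.333], [0.0, 0.0, 0.0, 1.0]] [[456.7, 0.0, 252.2], [0.0, 456.7, 192.5], [0.0, 0.0, 1.0]]
{'time_s': 0.1, 'qpos': array([ 1.23843464e+00,  3.00440799e-01,  1.52149566e+00,  7.33741950e-06,
        1.32070836e+00, -6.66028694e-02]), 'joint_vel': array([-2.70724309e-04, -1.38229040e-03, -2.18915356e-03,  2.04471223e-05,
       -1.87721464e-03,  1.26115636e-03]), 'tau': array([ 2.78650259e-03, -5.32647836e+01, -3.53275251e+01,  7.09940423e-02,
        2.36491696e-02, -9.60159286e-05]), 'ee_pos': array([0.14438048, 0.5304739 , 0.20493909]), 'eef_rot': array([-3.14054330e+00, -7.71164198e-05,  2.87583198e+00]), 'force': array([ 0.22517791, -0.53253097, -0.28171257]), 'moment': array([-0.01226326,  0.00626363, -0.00027297]), 'grip_force': 0.0, 'grip_width': 0.0940740369134765} -0.0188
```

View pics/top0.png

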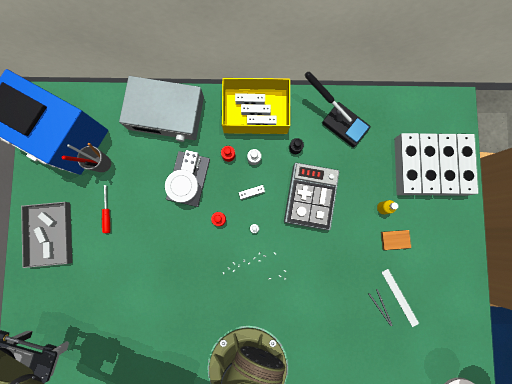

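View pics/side0.png

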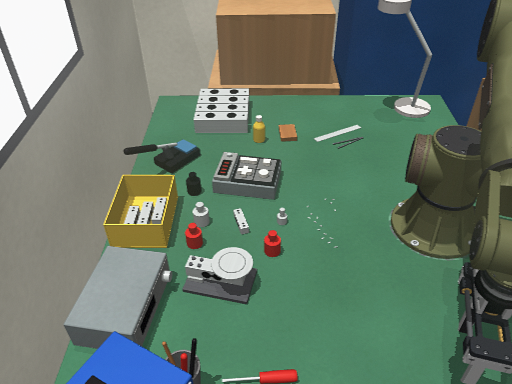

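The top view shows these candidates shaped like the large weight: silver at (254,156), red at (228,153) and (218,219), black at (296,146), and a small silver one at (254,229). The large silver one at (254,156) fits the description. The pan is at (183,186) and the console at (312,196). Next I measure these and take the enlarged crop.

```bash
python3 - <<'E'
from h import *
c=dict(np.load("top0.npz")); W=pts(c); im=c["img"]
s=dict(np.load("side0.npz")); Ws=pts(s)
cr=im[130:245,160:345]; cv2.imwrite("pics/crop.png",cv2.resize(cr,None,fx=4.2,fy=4.2,interpolation=cv2.INTER_CUBIC))
def reg(W,ctr,r,z0,z1):
    m=(np.hypot(W[...,0]-ctr[0],W[...,1]-ctr[1])<r)&(W[...,2]>z0)&(W[...,2]<z1)
    return m
for name,(u,v) in dict(large=(254,156),small=(254,229),pan=(181,187),cons=(312,200),redA=(228,153),spare=(252,192),redB=(218,219),black=(296,146)).items():
    print(name,W[v,u].round(3))
# blobs
hsv=cv2.cvtColor(im,cv2.COLOR_BGR2HSV)
p=W[187,181]
for nm,WW in(("top",W),("side",Ws)):
    m=reg(WW,p,.08,.076,.092); q=WW[m]; 
    (cx,cy),r=cv2.minEnclosingCircle(q[:,:2].astype(np.float32)); print(nm,"pan",q.mean(0).round(4),cx,cy,r,np.median(q[:,2]),len(q))
    w=W[156,254]
    for a,b in((.035,.05),(.06,.08)):
        q=WW[reg(WW,w,.035,a,b)]
        if len(q): 
            (cx,cy),r=cv2.minEnclosingCircle(q[:,:2].astype(np.float32)); print(nm,"wl",a,q.mean(0).round(4),cx,cy,r,len(q))
    k=reg(WW,W[200,312],.12,.066,.080); img=(dict(top=im,side=s["img"])[nm])
    n,l,st,ce=cv2.connectedComponentsWithStats((k&(img.min(-1)>150)).astype(np.uint8))
    for i in range(1,n):
        if st[i,4]>15:
            q=WW[l==i]; print(nm,"key",ce[i].round(1),st[i,2:],q.mean(0).round(4),((q[:,:2].max(0)+q[:,:2].min(0))/2).round(4),np.ptp(q[:,:2],axis=0).round(3))
    k=reg(WW,W[200,312],.16,.04,.12)
    q=WW[k]; print(nm,cv2.minAreaRect((q[:,:2]*1000).astype(np.float32)))
    k=reg(WW,W[200,312],.16,.105,.12); q=WW[k]; 
    if len(q)>5: print("ridge",q.mean(0),cv2.minAreaRect((q[:,:2]*1000).astype(np.float32)))
E
```

```text
large [ 0.674 -0.017  0.076]
small [ 0.441 -0.019  0.05 ]
pan [0.57  0.211 0.088]
cons [ 0.535 -0.206  0.054]
redA [0.684 0.066 0.072]
spare [ 0.563 -0.012  0.028]
redB [0.472 0.095 0.073]
black [ 0.71  -0.154  0.068]
top pan [0.5756 0.2125 0.0843] 0.5764186382293701 0.21322013437747955 0.05204842612147331 0.08441872679692639 845
top wl 0.035 [ 0.6801 -0.0163  0.046 ] 0.6825410723686218 -0.01640818640589714 0.02316882088780403 106
top wl 0.06 [ 0.6817 -0.0168  0.0721] 0.6817145347595215 -0.017419515177607536 0.011977454647421837 41
top key [329.8 174.1] [10 10 38] [ 0.6181 -0.262   0.07  ] [ 0.6201 -0.2617] [0.031 0.029]
top key [304.2 192.3] [ 14  14 103] [ 0.5583 -0.1781  0.0732] [ 0.5576 -0.179 ] [0.042 0.042]
top key [322.7 195.6] [ 8 17 80] [ 0.548  -0.2372  0.0731] [ 0.5471 -0.2374] [0.052 0.024]
top key [301.  210.9] [ 9  9 67] [ 0.4987 -0.1673  0.0732] [ 0.4984 -0.1674] [0.026 0.026]
top key [319.7 214.1] [ 8  8 47] [ 0.4888 -0.2267  0.0736] [ 0.4878 -0.2264] [0.022 0.024]
top ((550.8948974609375, -207.35659790039062), (150.85507202148438, 199.93869018554688), 80.204025268554
[... 191 characters left out ...]
734186172 0.024352481588721275 124
side wl 0.06 [ 0.6824 -0.0107  0.0705] 0.6819247007369995 -0.012992816977202892 0.0123790567740798 56
side key [229.2 155.7] [13 10 47] [ 0.6126 -0.2587  0.0686] [ 0.6134 -0.255 ] [0.041 0.052]
side key [248.3 158.6] [17  4 51] [ 0.549  -0.234   0.0751] [ 0.5498 -0.2324] [0.052 0.021]
side key [266.6 160.5] [ 8  4 27] [ 0.4897 -0.2247  0.0744] [ 0.49   -0.2257] [0.023 0.022]
side key [244.6 169.7] [14  9 68] [ 0.5588 -0.176   0.0743] [ 0.5591 -0.1781] [0.041 0.05 ]
side key [263.4 171.6] [10  6 47] [ 0.4998 -0.1663  0.0741] [ 0.4995 -0.1688] [0.028 0.028]
side ((550.5084228515625, -201.33242797851562), (157.0615234375, 199.3133087158203), 78.77263641357422)
```

View pics/crop.png

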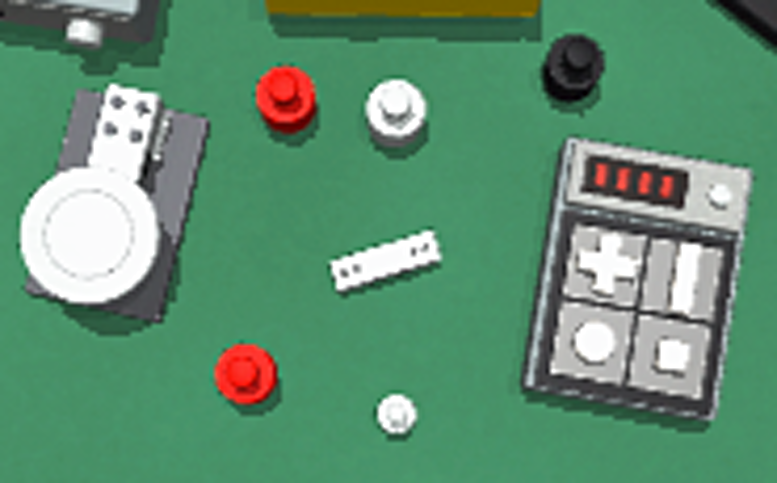

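The crop confirms it: the only large silver knobbed weight is at crop (397,112), world (0.682,-0.016), with the reds and the black one around it. The keys are cross (0.558,-0.178), bar (0.548,-0.237), round (0.499,-0.1675) and square (0.4885,-0.2265). Their spacing and yaw of −10° match the layout. I'll turn the tool first, so that tool x = world +y and tool y = world +x.

```bash
python3 -m inch '-1 0 0 0 0 0 0.935;-1 0 0 0 0 0 0.935;-1 0 0 0 0 0 0.935;-1 0 0 0 0 0 0.935;-1 0 0 0 0 0 0.935;-1 0 0 0 0 0 0.935;-1 0 0 0 0 0 0.935;-1 0 0 0 0 0 0.935;-1 0 0 0 0 0 0' 20
```

```text
time_s: 1.23
ee_pos: [0.1444, 0.5305, 0.2051]
eef_rot: [-3.141, 0.001, 1.571]
force: [0.1, 1.1, 0.0]
grip_width: 0.0075
grip_force: 0.0
```

```bash
python3 -m inch '-1 -0.97 0.985 0 0 0 0;-1 -0.97 0.985 0 0 0 0;-1 -0.97 0.985 0 0 0 0;-1 -0.97 0.985 0 0 0 0;-1 -0.97 0.985 0 0 0 0;-1 -0.97 0.985 0 0 0 0;-1 -0.97 0.985 0 0 0 0;-1 -0.97 0.985 0 0 0 0;-1 -0.97 0.985 0 0 0 0;-1 -0.97 0.985 0 0 0 0' && python3 -m inch '-1 -0.97 0.985 0 0 0 0;-1 -0.97 0.985 0 0 0 0;-1 -0.97 0 0 0 0 0;-1 -0.97 0 0 0 0 0;-1 -0.97 0 0 0 0 0;-1 -0.97 0 0 0 0 0;-1 -0.97 0 0 0 0 0;-1 -0.97 0 0 0 0 0;-1 -0.97 0 0 0 0 0;-1 -0.97 0 0 0 0 0' && python3 -m inch '-1 -0.97 0 0 0 0 0;-1 -0.97 0 0 0 0 0;-1 -0.97 0 0 0 0 0;-1 -0.97 0 0 0 0 0;-1 0 0 0 0 0 0;-1 0 0 0 0 0 0'
```

```text
time_s: 2.48
ee_pos: [0.4407, 0.2384, 0.2054]
eef_rot: [-3.142, 0.0, 1.575]
force: [-0.1, 0.5, 0.4]
grip_width: 0.0006
grip_force: 0.0
time_s: 3.72
ee_pos: [0.4986, -0.0524, 0.2054]
eef_rot: [-3.141, -0.0, 1.575]
force: [0.8, -0.2, 0.3]
grip_width: 0.0006
grip_force: 0.0
time_s: 4.47
ee_pos: [0.4987, -0.1673, 0.2053]
eef_rot: [-3.141, -0.0, 1.572]
force: [-0.5, 0.5, 0.9]
grip_width: 0.0006
grip_force: 0.0
```

```bash
python3 -m inch '-1 0 0 1 0 0 0;-1 0 0 1 0 0 0;-1 0 0 1 0 0 0;-1 0 0 1 0 0 0;-1 0 0 0.17 0 0 0;-1 0 0 0.17 0 0 0;-1 0 0 0.1 0 0 0;-1 0 0 0.1 0 0 0;-1 0 0 0 0 0 0'
```

```text
time_s: 5.6
ee_pos: [0.4991, -0.1679, 0.0698]
eef_rot: [3.14, 0.0, 1.57]
force: [1.0, 1.4, 3.5]
grip_width: 0.0007
grip_force: 1.6
```

```bash
python3 -m inch '-1 0 0 0.08 0 0 0;-1 0 0 0.05 0 0 0;-1 0 0 0 0 0 0;-1 0 0 0 0 0 0'
```

```text
time_s: 6.1
ee_pos: [0.4993, -0.168, 0.0669]
eef_rot: [3.14, 0.001, 1.57]
force: [-4.7, 4.7, 20.6]
grip_width: 0.0002
grip_force: 10.0
```

```bash
python3 -m inch '-1 0 0 -0.5 0 0 0;-1 0 0 -1 0 0 0;-1 0 0 -1 0 0 0;-1 0 0 -1 0 0 0;1 0.72 0.87 -1 0 0 0;1 0.72 0.87 0 0 0 0;1 0.72 0.87 0 0 0 0;1 0.72 0.87 0 0 0 0;1 0.72 0.87 0 0 0 0;1 0.72 0.87 0 0 0 0' && python3 -m inch '1 0.72 0.87 0 0 0 0;1 0 0 0 0 0 0;1 0 0 0 0 0 0' && python3 - <<'E'
from h import *
for n in("wrist","top"):
    c=camera(n); cv2.imwrite(f"pics/{n}1.png",c["img"]); W=pts(c)
    for a,b in((.035,.05),(.06,.08)):
        q=W[(np.hypot(W[...,0]-.682,W[...,1]+.0165)<.04)&(W[...,2]>a)&(W[...,2]<b)]
        if len(q)>5: print(n,cv2.minEnclosingCircle(q[:,:2].astype(np.float32)),q[:,2].mean(),len(q))
E
```

```text
time_s: 7.35
ee_pos: [0.6559, -0.0378, 0.2002]
eef_rot: [-3.141, 0.0, 1.57]
force: [0.6, 0.2, -0.6]
grip_width: 0.0571
grip_force: 0.0
time_s: 7.72
ee_pos: [0.681, -0.0173, 0.2001]
eef_rot: [-3.141, 0.0, 1.57]
force: [-1.1, -0.5, 0.9]
grip_width: 0.0871
grip_force: 0.0
wrist ((0.6832349896430969, -0.013237194158136845), 0.022979844361543655) 0.04579490285532084 690
wrist ((0.6833221912384033, -0.01353741530328989), 0.012072723358869553) 0.07125383281187496 330
```

The wrist view puts the weight at (0.683,-0.0135), within 3 mm of the other views. I correct by +2 mm in x and y and go down.

```bash
python3 -m inch '1 0.08 0.07 0.5 0 0 0;1 0 0 1 0 0 0;1 0 0 1 0 0 0;1 0 0 1 0 0 0;1 0 0 1 0 0 0;1 0 0 0.9 0 0 0;1 0 0 0.5 0 0 0;1 0 0 0.3 0 0 0;1 0 0 0 0 0 0' && python3 -m inch '-1 0 0 0 0 0 0;-1 0 0 0 0 0 0;-1 0 0 0 0 0 0;-1 0 0 0 0 0 0;-1 0 0 0 0 0 0;-1 0 0 0 0 0 0;-1 0 0 0 0 0 0' 30
```

```text
time_s: 8.95
ee_pos: [0.6836, -0.0144, 0.0143]
eef_rot: [-3.141, -0.0, 1.57]
force: [-0.2, -0.4, -0.2]
grip_width: 0.0938
grip_force: 0.0
time_s: 9.82
ee_pos: [0.6834, -0.0144, 0.0144]
eef_rot: [-3.141, 0.0, 1.57]
force: [-3.5, -0.1, 3.3]
grip_width: 0.0457
grip_force: 30.0
```

```bash
python3 -m inch '-1 0 0 -0.5 0 0 0;-1 0 0 -1 0 0 0;-1 0 0 -1 0 0 0;-1 0 0 -1 0 0 0;-1 0 0 -1 0 0 0;-1 0 0 -1 0 0 0;-1 0 0 0 0 0 0' && python3 -m inch '-1 0.5 -0.23 0 0 0 0;-1 0.89 -0.42 0 0 0 0;-1 0.89 -0.42 0 0 0 0;-1 0.89 -0.42 0 0 0 0;-1 0.89 -0.42 0 0 0 0;-1 0.89 -0.42 0 0 0 0;-1 0.89 -0.42 0 0 0 0;-1 0.89 -0.42 0 0 0 0;-1 0.88 -0.4 0 0 0 0;-1 0 0 0 0 0 0' && python3 -m inch '-1 0 0 0 0 0 0' && python3 - <<'E'
from h import *
for n in("wrist","side"):
    c=camera(n); cv2.imwrite(f"pics/{n}2.png",c["img"]); W=pts(c)
    q=W[(np.hypot(W[...,0]-.5763,W[...,1]-.2135)<.065)&(W[...,2]>.076)&(W[...,2]<.095)]
    if len(q)>5: print(n,cv2.minEnclosingCircle(q[:,:2].astype(np.float32)),np.median(q[:,2]),len(q))
E
```

```text
time_s: 10.7
ee_pos: [0.6845, -0.0145, 0.1821]
eef_rot: [3.137, 0.0, 1.57]
force: [-0.2, -0.5, -5.7]
grip_width: 0.0452
grip_force: 30.0
time_s: 11.95
ee_pos: [0.5746, 0.2161, 0.1778]
eef_rot: [-3.139, 0.0, 1.573]
force: [-0.2, -0.9, -5.2]
grip_width: 0.0455
grip_force: 30.0
time_s: 12.08
ee_pos: [0.576, 0.214, 0.1783]
eef_rot: [-3.14, 0.001, 1.571]
force: [-0.1, -0.1, -5.2]
grip_width: 0.0453
grip_force: 30.0
wrist ((0.5764716863632202, 0.21648168563842773), 0.05189681053161621) 0.08447308224729055 5332
side ((0.5750592350959778, 0.21370384097099304), 0.054387081414461136) 0.08535658031821622 1088
```

View pics/side2.png

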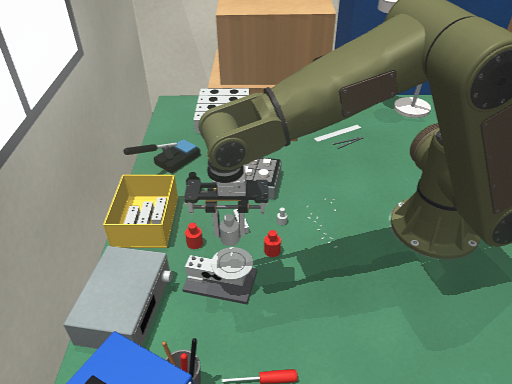

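Side view: the weight hangs upright at (230,228) above the pan at (233,262). I shift +1.5 mm in y and go down to about 8 mm above the pan.

```bash
python3 -m inch '-1 0.05 0 0.5 0 0 0;-1 0 0 0.8 0 0 0;-1 0 0 0.6 0 0 0;-1 0 0 0.3 0 0 0;-1 0 0 0.2 0 0 0;-1 0 0 0 0 0 0' && python3 -m inch '-1 0 0 0.06 0 0 0;-1 0 0 0.06 0 0 0;-1 0 0 0.05 0 0 0;-1 0 0 0.04 0 0 0;-1 0 0 0.04 0 0 0;-1 0 0 0 0 0 0'
```

```text
time_s: 12.92
ee_pos: [0.5767, 0.2155, 0.1074]
eef_rot: [3.142, -0.0, 1.57]
force: [1.6, 0.5, -5.4]
grip_width: 0.0457
grip_force: 30.0
time_s: 13.68
ee_pos: [0.5766, 0.2155, 0.0997]
eef_rot: [-3.141, 0.0, 1.57]
force: [0.2, 0.2, -5.7]
grip_width: 0.0454
grip_force: 30.0
```

```bash
python3 -m inch '-1 0 0 0.04 0 0 0;-1 0 0 0.04 0 0 0;-1 0 0 0.03 0 0 0;-1 0 0 0 0 0 0;-1 0 0 0 0 0 0'
```

```text
time_s: 14.3
ee_pos: [0.5767, 0.2155, 0.0967]
eef_rot: [3.141, -0.0, 1.57]
force: [-1.5, -0.0, -1.3]
grip_width: 0.0456
grip_force: 30.0
```

```bash
python3 -m inch '-1 0 0 0.03 0 0 0;-1 0 0 0 0 0 0;0.05 0 0 0 0 0 0;0.15 0 0 0 0 0 0;0.6 0 0 0 0 0 0;0.9 0 0 0 0 0 0;0.9 0 0 0 0 0 0' && python3 -m inch '0.9 0 0 -0.3 0 0 0;0.9 0 0 -0.8 0 0 0;0.9 0 0 -1 0 0 0;0.9 0 0 -1 0 0 0;0.9 0 0 -0.7 0 0 0;0.9 0 0 0 0 0 0;0.9 0 0 0 0 0 0' && python3 - <<'E'
from h import *
ims=[]
for n in("wrist","side"):
    c=camera(n); ims.append(c["img"]); W=pts(c)
    for a,b in((.076,.095),(.118,.135),(.145,.165)):
        q=W[(np.hypot(W[...,0]-.5763,W[...,1]-.2135)<.06)&(W[...,2]>a)&(W[...,2]<b)]
        if len(q)>5: print(n,a,cv2.minEnclosingCircle(q[:,:2].astype(np.float32)),np.median(q[:,2]),len(q))
cv2.imwrite("pics/place.png",np.hstack([cv2.resize(ims[0],(400,300)),cv2.resize(ims[1][180:330,130:330],(400,300))]))
E
```

```text
time_s: 15.18
ee_pos: [0.5766, 0.2155, 0.0956]
eef_rot: [3.142, -0.0, 1.57]
force: [0.1, -0.2, -0.1]
grip_width: 0.0807
grip_force: 0.0
time_s: 16.05
ee_pos: [0.5763, 0.2154, 0.2088]
eef_rot: [-3.141, 0.0, 1.57]
force: [-0.0, 0.9, -0.6]
grip_width: 0.0896
grip_force: 0.0
wrist 0.076 ((0.576280415058136, 0.21614931523799896), 0.052138250321149826) 0.08208619301053355 4201
wrist 0.118 ((0.5777502059936523, 0.2163437157869339), 0.023071447387337685) 0.12787664941970642 1023
wrist 0.145 ((0.577960729598999, 0.216798335313797), 0.01176792848855257) 0.15370657696075382 517
side 0.076 ((0.5763306617736816, 0.21609625220298767), 0.052899595350027084) 0.08336715439172226 773
side 0.118 ((0.5774959921836853, 0.21765343844890594), 0.023772774264216423) 0.1282416166010624 200
side 0.145 ((0.5766820311546326, 0.21617424488067627), 0.012312091886997223) 0.1544761845400254 79
```

View pics/place.png

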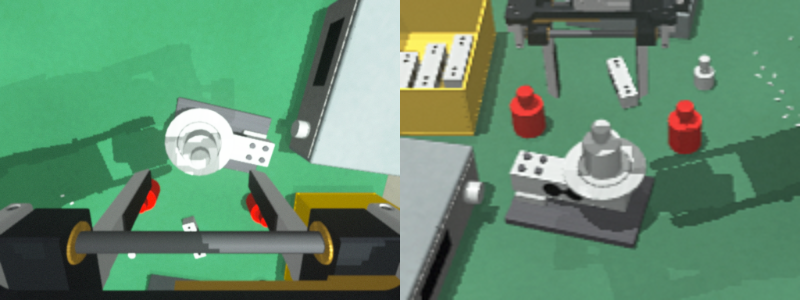

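The weight stands upright within 2 mm of the pan's centre: wrist part at (198,150), side part at (602,150). Now to the bar key.

```bash
python3 -m inch '-1 -0.94 0 0 0 0 0;-1 -0.94 0 0 0 0 0;-1 -0.94 0 0 0 0 0;-1 -0.94 0 0 0 0 0;-1 -0.94 -0.47 0 0 0 0;-1 -0.94 -0.47 0 0 0 0;-1 -0.94 0 0 0 0 0;-1 -0.94 0 0 0 0 0' && python3 -m inch '-1 -0.94 0 0 0 0 0;-1 -0.94 0 0 0 0 0;-1 -0.94 0 0 0 0 0;-1 -0.94 0 0 0 0 0;-1 -0.94 0 0 0 0 0;-1 -0.94 0 0 0 0 0;-1 -0.94 0 0 0 0 0;-1 -0.94 0 0 0 0 0;-1 0 0 0 0 0 0;-1 0 0 0 0 0 0' 20
```

```text
time_s: 17.15
ee_pos: [0.5479, -0.011, 0.2091]
eef_rot: [-3.141, -0.0, 1.57]
force: [0.3, 0.3, -0.3]
grip_width: 0.0125
grip_force: 0.0
time_s: 18.4
ee_pos: [0.5481, -0.2351, 0.2091]
eef_rot: [-3.141, -0.001, 1.57]
force: [0.3, -0.0, -0.0]
grip_width: 0.0004
grip_force: 0.0
```

```bash
python3 -m inch '-1 0 0 1 0 0 0;-1 0 0 1 0 0 0;-1 0 0 1 0 0 0;-1 0 0 1 0 0 0;-1 0 0 0.3 0 0 0;-1 0 0 0.15 0 0 0;-1 0 0 0.1 0 0 0;-1 0 0 0.1 0 0 0;-1 0 0 0 0 0 0'
```

```text
time_s: 19.52
ee_pos: [0.5486, -0.2358, 0.0707]
eef_rot: [3.14, 0.0, 1.57]
force: [2.1, 0.3, 2.4]
grip_width: 0.0005
grip_force: 1.3
```

```bash
python3 -m inch '-1 0 0 0.08 0 0 0;-1 0 0 0.07 0 0 0;-1 0 0 0.01 0 0 0;-1 0 0 0 0 0 0;-1 0 0 0 0 0 0'
```

```text
time_s: 20.15
ee_pos: [0.5487, -0.2359, 0.067]
eef_rot: [3.14, 0.001, 1.57]
force: [-3.8, 3.8, 16.3]
grip_width: 0.0002
grip_force: 8.6
```

```bash
python3 -m inch '-1 0 0 -0.5 0 0 0;-1 0 0 -0.9 0 0 0;-1 0.97 0.16 0 0 0 0;-1 0.97 0.16 0 0 0 0;-1 0 0 0 0 0 0;-1 0 0 0.9 0 0 0;-1 0 0 0.2 0 0 0;-1 0 0 0.1 0 0 0;-1 0 0 0 0 0 0'
```

```text
time_s: 21.28
ee_pos: [0.5579, -0.178, 0.072]
eef_rot: [3.141, 0.0, 1.57]
force: [-1.4, -0.6, 2.3]
grip_width: 0.0006
grip_force: 0.9
```

```bash
python3 -m inch '-1 0 0 0.1 0 0 0;-1 0 0 0.08 0 0 0;-1 0 0 0.03 0 0 0;-1 0 0 0 0 0 0;-1 0 0 0 0 0 0'
```

```text
time_s: 21.9
ee_pos: [0.5583, -0.178, 0.067]
eef_rot: [3.14, 0.001, 1.57]
force: [-8.0, -0.2, 17.9]
grip_width: 0.0006
grip_force: 9.5
```

The cross key is at its stop. I retract and check the scene.

```bash
python3 -m inch '-1 0 0 -0.5 0 0 0;-1 0 0 -1 0 0 0;-1 0 0 -1 0 0 0;-1 0 0 -1 0 0 0;-1 0 0 -1 0 0 0;-1 0 0 -0.5 0 0 0;-1 0 0 0 0 0 0;-1 0 0 0 0 0 0' && python3 - <<'E'
from h import *
c=camera("side"); W=pts(c); cv2.imwrite("pics/end.png",c["img"])
for n,p,r,a,b in(("knob",(.5763,.2135),.06,.145,.165),("pan",(.5763,.2135),.06,.076,.095),("cross",(.558,-.178),.018,.06,.09),("bar",(.548,-.237),.012,.06,.09),("round",(.499,-.1675),.012,.06,.09),("square",(.4885,-.2265),.009,.06,.09)):
    q=W[(np.hypot(W[...,0]-p[0],W[...,1]-p[1])<r)&(W[...,2]>a)&(W[...,2]<b)]
    if len(q)>5: print(n,cv2.minEnclosingCircle(q[:,:2].astype(np.float32)),np.median(q[:,2]),len(q))
E
```

```text
time_s: 22.9
ee_pos: [0.5574, -0.1773, 0.2137]
eef_rot: [-3.14, -0.001, 1.57]
force: [-0.1, 0.1, 0.3]
grip_width: 0.0006
grip_force: 0.0
knob ((0.5785080790519714, 0.21690845489501953), 0.013229251839220524) 0.1531618887570898 82
pan ((0.5754991173744202, 0.21498790383338928), 0.0531967394053936) 0.0831260910363551 772
cross ((0.5583041310310364, -0.1780172437429428), 0.017961399629712105) 0.07350651856942114 76
bar ((0.5482684373855591, -0.2370298206806183), 0.01172810047864914) 0.07267743242857912 31
round ((0.4993087351322174, -0.16713514924049377), 0.011845536530017853) 0.07473830009638929 28
square ((0.4884850084781647, -0.22547262907028198), 0.007719588931649923) 0.07471981569848649 16
```

View pics/end.png

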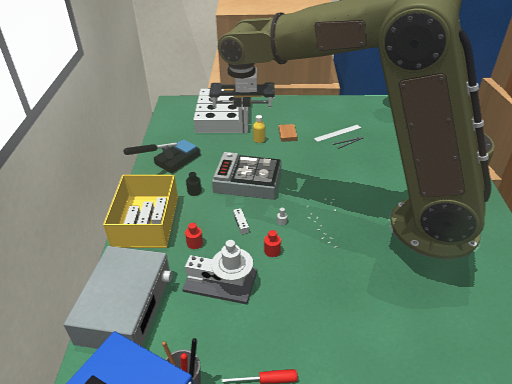

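The picture shows the weight upright on the pan at (232,255), all keys up around (255,168), the bystanders where they were and the robot clear of everything.

```bash
python3 -c "
from station import ticket
print(ticket.hand_in())"
```

```text
the job is handed in; nothing more can be done
None
```

The job is handed in at about 23 s: I pressed the round key with the pan empty, set the large weight upright on the middle of the pan and let go, then pressed the bar key and the cross key; the final picture shows all four keys up and the bystanders in place, but no verdict came back.

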